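# Lock an instrument box with the quarter-turn key

## Task

Take the orange key out of its black stand, feel its blade into the slotted cam lock on top of the grey instrument box and turn the lock clockwise a quarter turn until it seats against its stop, feeling for the stop and not forcing it. Then lift the key out and stand it back upright, fully home in its stand, and leave the bottle, tin and timer undisturbed.

Things in the scene. Friction and masses are not known exactly. Their poses are not given: they have to be found in the camera images.
- housing: Grey instrument box with a bare aluminium cover, 112 (x) x 152 (y) x 47 mm, fixed. Origin: centre of its underside. The round steel cam lock is in the middle of its top. The lock sits turned in its hole by an unmeasured angle: the open slot lies 45 degrees counter-clockwise (from above) from the box's x axis, plus or minus 25 degrees, so the blade must be felt or looked into it.
- lock_point (a point): Centre of the lock head's top face, 50 mm above the desk; axes are the BOX's. Head 33 mm across in a 35 mm ring 1 mm lower; a slot 4.5 mm wide, 5 mm deep runs right across it. The head is sprung: it yields down 3 mm (2 N to start, 8 N at 3 mm, then a hard stop) and pops back up when a blade pressed on it finds the slot. Light pressing does not turn it.
- lock_cam (a joint): Turn of the lock's head from open, rad: 0 open, 1.571 seated at its stop; grows clockwise seen from above (slot from +45 to -45 degrees from the box's x axis, plus the unmeasured angle). It is stiff (0.10 N m at first, 0.16 N m near the end) and stays where it is left; the hard stop is felt as a sharp rise of torque. Keep under 0.3 N m and 20 N of push. Blade play in the slot: 0.15 rad each way.
- key_grip (a point): Centre of the orange handle of the loose key (50 to 85 g): a flat bar 34 (x) x 16 (y) x 50 (z) mm, to be gripped across the 16 mm. z points up along the key. Below the handle come an 8 mm round shank and a flat blade 16 mm wide (x), 2.5 mm thick (y), 10 mm long, its tip 65 mm below this point. It starts upright in the stand, this point 75 mm above the desk.
- stand_hole0 (a point): Centre of the mouth of the through hole in the black stand, a fixed block 72 (x) x 60 (y) x 50 mm high; the point is on its top. The hole is 21 mm (x) by 13 mm (y), chamfered 2 mm. Blade and shank go in, blade along x (20 degrees askew still enters), until the handle's underside rests on the top.
- reagent_bottle: Amber bottle with a blue cap, 57 mm across, 107 mm high, loose; origin at the centre of its underside. A bystander.
- screw_tin: Low round tin of screws, 64 mm across, 23 mm high, loose; origin at the centre of its underside. A bystander.
- timer: White timer with three buttons, 67 x 72 x 27 mm, loose; origin at the centre of its underside. A bystander.

How it is judged:
On the way, in this order (a step that is already met when the one before it is completed fails the run):
1. the key is out of its stand (height (world z) of key_grip above 0.125 m), for 0.1 s.
2. the key's blade, in the lock's slot, has turned the lock home (value of joint lock_cam above 1.48 rad and horizontal distance between key_grip and lock_point below 0.012 m and z of key_grip in the frame of lock_point below 0.0635 m), for 0.1 s.
At the end, for the whole second after the job is handed in: The lock is seated (lock_cam above 1.48 rad) and the key stands released in its stand: upright within 0.12 rad, handle within 8 mm of the hole's axis and resting on the stand (handle centre 21 to 29 mm above its top) (value of joint lock_cam above 1.48 rad and horizontal distance between key_grip and stand_hole0 below 0.008 m and z of key_grip in the frame of stand_hole0 between 0.021 and 0.029 m and angle between key_grip's own z axis and vertical below 0.12 rad); the robot touches nothing.
It fails at once if the key's blade presses or twists against anything with more than 60 N (contact force between key_c0 and anything else above 60 N).
It fails at once if the reagent bottle is disturbed (moved 20 mm) (distance of reagent_bottle from where it was at the start of the episode above 0.02 m).
It fails at once if the screw tin is disturbed (moved 20 mm) (distance of screw_tin from where it was at the start of the episode above 0.02 m).
It fails at once if the timer is disturbed (moved 20 mm) (distance of timer from where it was at the start of the episode above 0.02 m).
It also fails if it takes over 72 s, if anything falls off the work surface, if the arm or the gripper's body presses on something with over 40 N, if the wrist force passes 120 N, or if a joint passes its speed limit or range.

## Robot

A 7-joint arm with a two-finger parallel gripper is mounted at the origin on a cart in front of the work surface, level with it; the furniture and walls round the work are solid. World frame = base frame: x ahead of the robot, y to its left, z up, the work surface at z = 0. Lengths are in m, angles in rad, forces in N, time in s.
With the tool pointing down it reaches from about 0.425 to 0.925 m from the base axis. Payload 6.8 kg.
Tool frame: the origin (TCP) lies at the very end of the fingers, on their centre line; the grasp point (between the pads) lies 19 mm behind it; z points along the fingers, y is the line along which they close (so a half turn about z gives the same grasp; the last joint's range is limited). The gripper opens to 88 mm and grips with 3 to 60 N. Pads are 20 mm wide; open, the fingers measure 115 mm over their backs; the gripper's body (75 mm by 178 mm) begins 61 mm behind the grasp point.
Start: joints at [1.118, 0.477, 0.022, 1.555, -0.011, 1.109, -0.083], TCP at [0.228, -0.635, 0.223] pointing down, gripper open.
Joint ranges: [-2.96, 2.96], [-0.34, 2.1], [-1.41, 1.46], [0.24, 2.44], [-1.37, 4.51], [0.17, 1.92], [-2.96, 2.96]. Speed limits (rad/s): [2.39, 2.39, 3.14, 3.14, 3.14, 3.14, 3.14].

## Interface

Orientations are given as a rotation vector (axis times angle).
In Python, from station import ctrl, optics gives the robot as it stands.
- The arm moves only by the tool servo_tool, never from a script. Its argument "targets" is one flat list of numbers, 7 for each row, row after row: the shift along the tool's x, y, z in units of 30 cm (1.0 is 30 cm), then the turn, a rotation vector about the tool's x, y, z in units of 30 degrees (1.0 is 30 degrees), then the opening, from 0 (shut) to 1 (fully open). A call has 1 to 5 rows; each row is the pose to reach, as a shift and turn from the pose commanded when the call began, along the tool's axes at that moment; what a row does not reach only later rows make up. A row lasts 1/12 s, in which the tool goes at most 41.7 mm and 7.16 degrees, less where a joint would pass 70% of its speed; a pose out of reach is approached as far as the arm can. A call with a number of a shift or a turn outside -1 to 1 is refused whole. A call with a gripper value outside its range is refused whole. The fingers move at their own pace and stop on an object; the grip force is fixed at half the most. Time passes only in rows, so rows that repeat a pose let the fingers close. It gives the time, the measured TCP pose, the force, the opening and the grip force at its end, in the units of the state.
- ctrl.get_obs(): the state, without advancing time (a new reading comes with each control period).
- optics.snapshot(name): name is "scene" or "top" or "wrist"; returns the picture (480x640x3 uint8, red, green, blue); there is no depth.
- optics.calibration(name): a dict with "fx", "fy", "cx", "cy" (pixels), "cam_to_world" (4x4, takes a point from camera to world coordinates). Camera axes: x right, y down, z forward; pixel columns grow to the right and rows downward; lengths in m; the calibration is good to about 2 mm. A picture is of the moment at which its call begins: read the wrist's pose just before it. calibration takes no time and is no camera call; for the wrist camera it gives the pose at the moment of the call.
- ctrl.sign_off(): hands the job in; it is judged then, once.
The state is a dict: "time_s": time; "joint_pos": joint angles; "qd": joint speeds; "joint_efforts": joint torques, N m; "tcp_pos": TCP position; "ee_rot": TCP orientation; "force": force on the tool from outside, world axes, zero at the start; "moment": the same for the moment, N m; "grip_width": finger opening in m; "grasp_force": force on a finger pad.
Only numpy, scipy, OpenCV 4.12 (cv2) and the standard library are available. Lean on these libraries where they do the work, as an engineer would, in place of code of your own. Each camera call takes 0.05 s, during which the arm holds its last target. There are 200 camera calls.

## Working session

There is one attempt and no reset: what is moved stays moved. The work goes in short steps, Python scripts to look and compute and a tool call to move; the robot and the scene stay as the last step left them, time stands still between calls to the robot, and variables do not carry over. Pictures are saved under pics/ and viewed, at most 10 in all, crops included, and the job is handed in when it is done.

Besides the shell and the picture viewer there is one more tool, called after "Request:" by a JSON object that holds its "api" and its "payload". servo_tool: Moves the arm, as the interface text tells. Its arguments: {"type":"object","properties":{"targets":{"type":"array","items":{"type":"number"}}},"required":["targets"]}

```bash
mkdir -p pics; python3 - <<'E'
from station import ctrl, optics
import cv2
for n in("top","scene"):
    cv2.imwrite(f"pics/{n}0.png",optics.snapshot(n)[:,:,::-1]); c=optics.calibration(n); print(n,c)
print(ctrl.get_obs())
E
```

```text
top {'fx': 474.90388727081046, 'fy': 474.90388727081046, 'cx': 319.9001047037626, 'cy': 238.6209108000896, 'cam_to_world': array([[-0.00644804, -0.98796013,  0.15457429,  0.30705748],
       [-0.99985092,  0.00389371, -0.01682199,  0.02404963],
       [ 0.01601759, -0.15465971, -0.98783795,  1.12845486],
       [ 0.        ,  0.        ,  0.        ,  1.        ]])}
scene {'fx': 527.0855028464132, 'fy': 527.0855028464132, 'cx': 320.7267683006977, 'cy': 232.97262216841435, 'cam_to_world': array([[-0.83936476, -0.37412052,  0.39433568,  0.08959359],
       [-0.54333612,  0.55624655, -0.62878902,  0.61297455],
       [ 0.01589501, -0.74204017, -0.67016695,  0.71585808],
       [ 0.        ,  0.        ,  0.        ,  1.        ]])}
{'time_s': 0.1, 'joint_pos': array([ 1.11790078,  0.47770377,  0.02237251,  1.55627859, -0.01147654,
        1.10929658, -0.08307924]), 'qd': array([ 0.00088232, -0.00210185,  0.00146149, -0.0029628 , -0.00101923,
        0.00161993, -0.00012598]), 'joint_efforts': array([ 4.42220175e-03, -5.84089494e+01,  1.54001433e+00, -2.73314846e+01,
       -5.42285421e-02,  1.30840600e-02,  4.99697683e-05]), 'tcp_pos': array([ 0.22795007, -0.63480814,  0.22181994]), 'ee_rot': array([-3.09353504e+00, -5.38706336e-01,  6.43858435e-04]), 'force': array([ 0.28383918, -0.06119136,  0.46970977]), 'moment': array([ 0.01414438,  0.01394997, -0.00015812]), 'grasp_force': 0.0, 'grip_width': 0.08811499535659109}
```

View pics/top0.png

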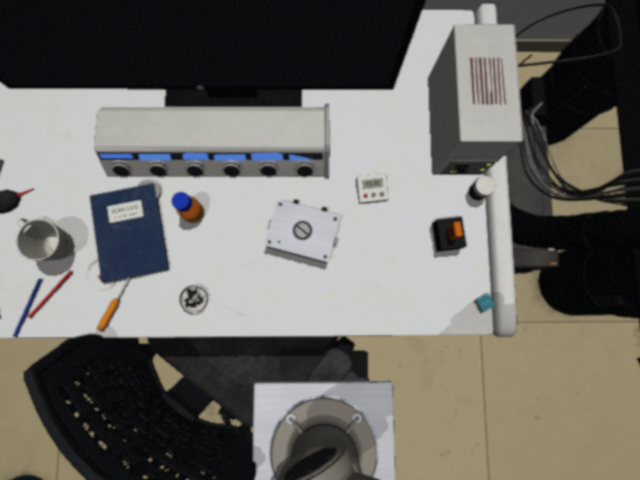

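View pics/scene0.png

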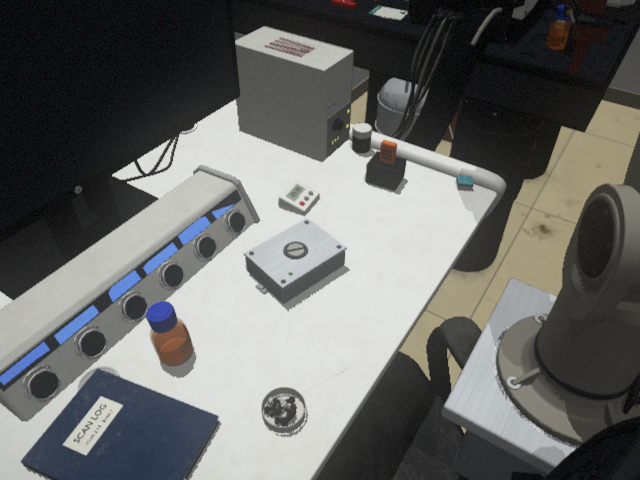

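The top view shows the lock at about (303,231) and the key and stand at about (455,232). In the scene view the lock is at (295,250) and the key at (388,152). I'll enlarge both.

```bash
cat > h.py <<'E'
import numpy as np, cv2
from station import ctrl, optics
from scipy.spatial.transform import Rotation as R
def ray(n,u,v,c=None):
    c=c or optics.calibration(n);T=c["cam_to_world"]
    d=T[:3,:3]@np.array([(u-c["cx"])/c["fx"],(v-c["cy"])/c["fy"],1]);return T[:3,3],d
def atz(n,u,v,z,c=None):
    o,d=ray(n,u,v,c);return o+d*(z-o[2])/d[2]
def rel(p,yaw_y,o=None):
    """rows numbers to get TCP to p, pointing down, with tool y axis at world angle yaw_y (deg, mod 180)"""
    o=o or ctrl.get_obs();R0=R.from_rotvec(o["ee_rot"]);best=None
    for k in(0,180):
        a=np.radians(yaw_y+k);y=np.array([np.cos(a),np.sin(a),0]);z=np.array([0,0,-1.])
        rv=(R0.inv()*R.from_matrix(np.c_[np.cross(y,z),y,z])).as_rotvec()
        if best is None or np.linalg.norm(rv)<np.linalg.norm(best):best=rv
    s=R0.inv().apply(np.array(p)-o["tcp_pos"])
    print("shift",(s/.3).round(4),"turn",(np.degrees(best)/30).round(4))
def st():
    o=ctrl.get_obs();r=R.from_rotvec(o["ee_rot"]).as_matrix()
    print("t",round(o["time_s"],2),"tcp",(o["tcp_pos"]*1000).round(1),"yaw_y",np.degrees(np.arctan2(r[1,1],r[0,1])).round(2),"tilt",r[:2,2].round(4),"F",o["force"].round(2),"M",o["moment"].round(3),"w",round(o["grip_width"]*1000,1),"gf",round(o["grasp_force"],1),"q7",o["joint_pos"].round(2))
E
python3 - <<'E'
import cv2,numpy as np
t=cv2.imread("pics/top0.png");s=cv2.imread("pics/scene0.png")
f=lambda im,u,v,w,h,k:cv2.resize(im[v:v+h,u:u+w],(w*k,h*k),interpolation=cv2.INTER_CUBIC)
a=np.hstack([f(t,255,190,100,75,4),f(t,420,202,50,60,8)[:300,:400] if 0 else cv2.resize(t[208:262,420:490],(400,300),interpolation=cv2.INTER_CUBIC)])
b=np.hstack([f(s,245,215,100,75,4),f(s,345,125,100,75,4)])
cv2.imwrite("pics/crop1.png",np.vstack([a,b]))
E
```

```text
(no output)
```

View pics/crop1.png

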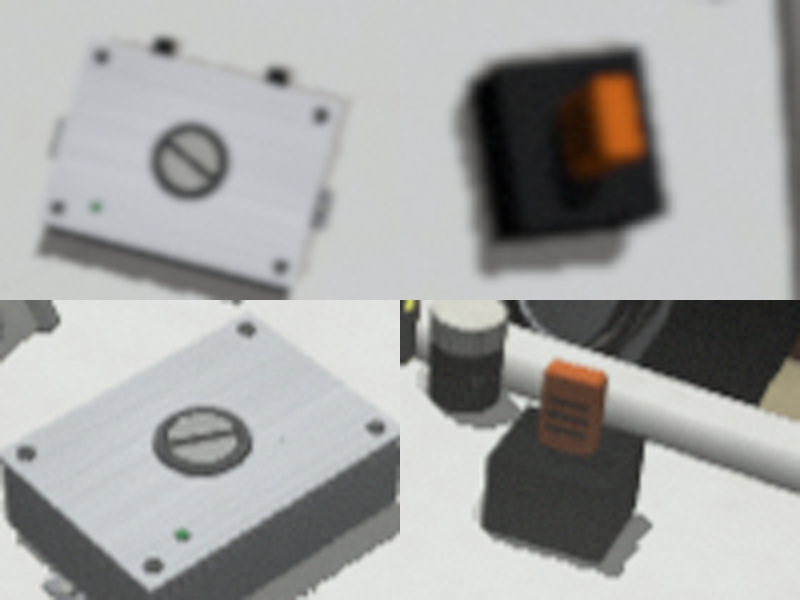

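Crop: the lock centre is at (190,161) and the slot runs (165,140) to (217,184). The key handle's top face is centred at about (622,118), with its long side going (635,75) to (645,160). In the scene crop the handle top is at about (577,370) and the lock at (202,441).

```bash
python3 - <<'E'
from h import *
A=lambda x,y:((x+.5)/4-.5+255,(y+.5)/4-.5+190)
B=lambda x,y:((x-400+.5)/5.714-.5+420,(y+.5)/5.556-.5+208)
C=lambda x,y:((x+.5)/4-.5+245,(y-300+.5)/4-.5+215)
D=lambda x,y:((x-400+.5)/4-.5+345,(y-300+.5)/4-.5+125)
ang=lambda p,q:np.degrees(np.arctan2(*(q-p)[1::-1])).round(1)
P=lambda n,f,z,*l:[atz(n,*f(*q),z) for q in l]
print("lock",P("top",A,.05,(190,161)),P("scene",C,.05,(202,441)))
s=P("top",A,.05,(165,140),(217,184));print("slot",ang(*s), "scene",ang(*P("scene",C,.05,(167,444),(238,434))))
c=P("top",A,.047,(90,40),(347,98),(291,292),(42,226));print("box",np.mean(c,0),[ang(c[i],c[(i+1)%4]) for i in range(4)])
cs=P("scene",C,.047,(246,315),(400,435),(152,590),(0,458));print("boxscene",np.mean(cs,0),[ang(cs[i],cs[(i+1)%4]) for i in range(4)])
print("key",P("top",B,.1,(622,118)),P("scene",D,.1,(577,370)),ang(*P("top",B,.1,(635,75),(645,160))))
print("key scene edge",ang(*P("scene",D,.1,(542,372),(601,384))), ang(*P("scene",D,.1,(601,384),(607,373))))
st()
E
```

```text
lock [array([0.49636916, 0.04651356, 0.05      ])] [array([0.49511567, 0.05271117, 0.05      ])]
slot -130.8 scene -134.6
box [0.49560803 0.04512024 0.047     ] [np.float64(-103.2), np.float64(163.5), np.float64(74.8), np.float64(-13.7)]
boxscene [0.4955898  0.05217061 0.047     ] [np.float64(163.9), np.float64(74.7), np.float64(-14.3), np.float64(-104.1)]
key [array([ 0.48868409, -0.29979517,  0.1       ])] [array([ 0.4889382, -0.2932444,  0.1      ])] -176.5
key scene edge -166.9 -78.9
t 0.1 tcp [ 228.  -634.8  221.8] yaw_y -70.24 tilt [-0.0007  0.0014] F [ 0.28 -0.06  0.47] M [ 0.014  0.014 -0.   ] w 88.1 gf 0.0 q7 [ 1.12  0.48  0.02  1.56 -0.01  1.11 -0.08]
```

```bash
python3 - <<'E'
from h import *
rel((.489,-.297,.2),-83)
E
```

```text
shift [ 1.1996 -0.7655  0.0737] turn [-0.0029  0.0006  0.4252]
```

Request:
{"api": "servo_tool", "payload": {"targets": [0.6, -0.383, 0.037, 0, 0, 0.425, 1, 0.6, -0.383, 0.037, 0, 0, 0.425, 1, 0.6, -0.383, 0.037, 0, 0, 0.425, 1, 0.6, -0.383, 0.037, 0, 0, 0.425, 1, 0.6, -0.383, 0.037, 0, 0, 0.425, 1]}}

```text
time_s: 0.52
tcp_pos: [0.356, -0.4687, 0.2114]
ee_rot: [-3.135, -0.191, 0.001]
force: [1.4, -0.1, -0.5]
grip_width: 0.0875
grasp_force: 0.0
```

```bash
python3 - <<'E'
from h import *
st();rel((.489,-.297,.2),-83)
E
```

```text
t 0.52 tcp [ 356.  -468.7  211.4] yaw_y -83.01 tilt [-0.0005  0.0004] F [ 1.43 -0.15 -0.48] M [-0.067 -0.054  0.003] w 87.5 gf 0.0 q7 [ 0.81  0.35  0.    1.78 -0.    1.02 -0.63]
shift [ 0.5096 -0.5143  0.0381] turn [-0.0009  0.0008 -0.0004]
```

Request:
{"api": "servo_tool", "payload": {"targets": [0.51, -0.514, 0.038, 0, 0, 0, 1, 0.51, -0.514, 0.038, 0, 0, 0, 1, 0.51, -0.514, 0.038, 0, 0, 0, 1, 0.51, -0.514, 0.038, 0, 0, 0, 1, 0.51, -0.514, 0.038, 0, 0, 0, 1]}}

```text
time_s: 0.93
tcp_pos: [0.4834, -0.3043, 0.2007]
ee_rot: [-3.136, -0.192, 0.001]
force: [0.5, -0.1, -0.3]
grip_width: 0.0877
grasp_force: 0.0
```

Request:
{"api": "servo_tool", "payload": {"targets": [0, 0, 0, 0, 0, 0, 1, 0, 0, 0, 0, 0, 0, 1]}}

```text
time_s: 1.1
tcp_pos: [0.4844, -0.3031, 0.2005]
ee_rot: [-3.134, -0.201, 0.0]
force: [-1.4, -0.9, -0.1]
grip_width: 0.0878
grasp_force: 0.0
```

```bash
python3 - <<'E'
from h import *
st();print(optics.calibration("wrist"));cv2.imwrite("pics/w1.png",optics.snapshot("wrist")[:,:,::-1])
E
```

```text
t 1.1 tcp [ 484.4 -303.1  200.5] yaw_y -82.64 tilt [-0.0003  0.0013] F [-1.41 -0.9  -0.08] M [-0.046 -0.015  0.003] w 87.8 gf 0.0 q7 [ 0.52  0.33 -0.09  1.83  0.03  0.98 -1.02]
{'fx': 346.2920209939782, 'fy': 346.2920209939782, 'cx': 323.5562104865701, 'cy': 243.50614905682514, 'cam_to_world': array([[ 0.12759272, -0.9458756 , -0.29839478,  0.56663713],
       [-0.99182577, -0.12208219, -0.03711586, -0.29359201],
       [-0.00132171,  0.30069135, -0.95372059,  0.36167756],
       [ 0.        ,  0.        ,  0.        ,  1.        ]])}
```

View pics/w1.png

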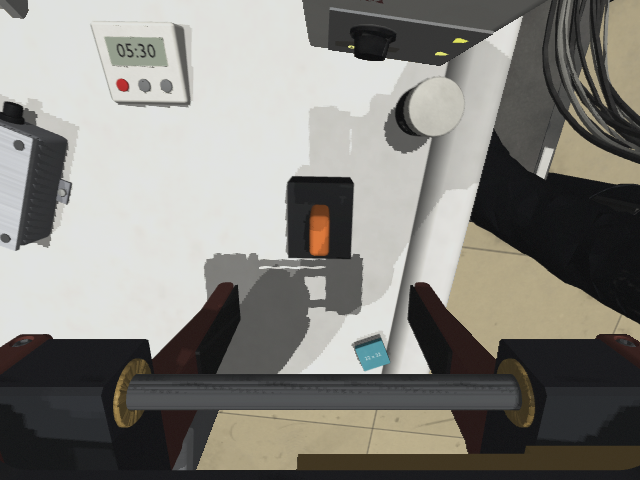

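```bash
python3 - <<'E'
from h import *
im=cv2.imread("pics/w1.png")[170:270,270:370];cv2.imwrite("pics/w1c.png",cv2.resize(im,(600,600),interpolation=cv2.INTER_CUBIC));st()
E
```

```text
t 1.15 tcp [ 482.9 -305.6  200.6] yaw_y -82.88 tilt [-0.0009  0.0002] F [-0.37 -0.5   1.01] M [-0.048  0.012  0.02 ] w 87.6 gf 0.0 q7 [ 0.52  0.33 -0.08  1.83  0.03  0.98 -1.02]
```

View pics/w1c.png

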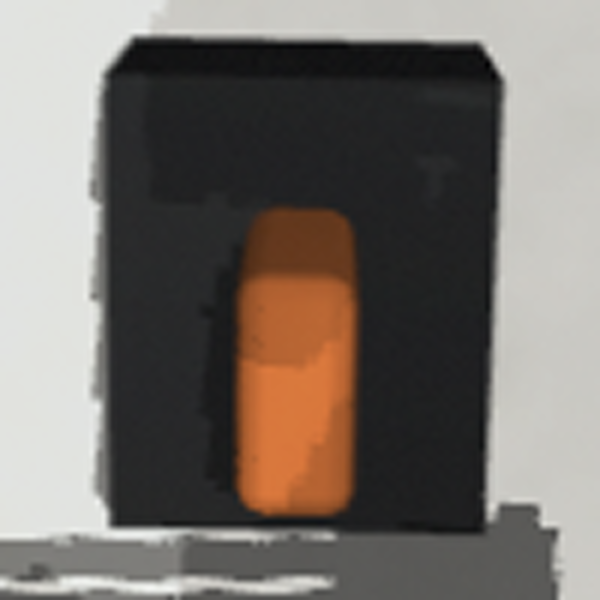

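```bash
python3 - <<'E'
from h import *
T=lambda x,y:((x+.5)/6-.5+270,(y+.5)/6-.5+170)
c={'fx': 346.2920209939782, 'fy': 346.2920209939782, 'cx': 323.5562104865701, 'cy': 243.50614905682514, 'cam_to_world': np.array([[ 0.12759272, -0.9458756 , -0.29839478,  0.56663713],[-0.99182577, -0.12208219, -0.03711586, -0.29359201],[-0.00132171,  0.30069135, -0.95372059,  0.36167756],[0,0,0,1]])}
ang=lambda p,q:np.degrees(np.arctan2(*(q-p)[1::-1])).round(1)
print("key",atz(0,*T(297,395),.1,c))
k=[atz(0,*T(*q),.1,c) for q in((238,290),(238,500),(356,290),(356,500),(238,395),(356,395),(297,275),(297,515))]
print(ang(k[0],k[1]),ang(k[2],k[3]),np.linalg.norm(k[4]-k[5]),np.linalg.norm(k[6]-k[7]))
s=[atz(0,*T(*q),.05,c) for q in((107,75),(500,75),(487,528),(110,525))]
print("stand",np.mean(s,0),[(ang(s[i],s[(i+1)%4]),np.linalg.norm(s[i]-s[(i+1)%4]).round(4)) for i in range(4)])
print(optics.calibration("wrist")["cam_to_world"][:3,3]);st()
E
```

```text
key [ 0.49093153 -0.29943528  0.1       ]
-173.4 -172.4 0.01546901093384927 0.03275827811773233
stand [ 0.49034211 -0.29942946  0.05      ] [(np.float64(-82.7), np.float64(0.0585)), (np.float64(-172.9), np.float64(0.0717)), (np.float64(96.9), np.float64(0.0601)), (np.float64(5.9), np.float64(0.0712))]
[ 0.56525161 -0.29616227  0.36169381]
t 1.15 tcp [ 482.9 -305.6  200.6] yaw_y -82.88 tilt [-0.0009  0.0002] F [-0.37 -0.5   1.01] M [-0.048  0.012  0.02 ] w 87.6 gf 0.0 q7 [ 0.52  0.33 -0.08  1.83  0.03  0.98 -1.02]
```

Request:
{"api": "servo_tool", "payload": {"targets": [0, 0, 0, 0, 0, 0, 1, 0, 0, 0, 0, 0, 0, 1, 0, 0, 0, 0, 0, 0, 1]}}

```text
time_s: 1.4
tcp_pos: [0.4817, -0.3078, 0.2009]
ee_rot: [3.136, 0.187, -0.001]
force: [-0.1, 0.6, 0.0]
grip_width: 0.0881
grasp_force: 0.0
```

```bash
python3 - <<'E'
from h import *
st();rel((.4907,-.2994,.125),-83)
E
```

```text
t 1.4 tcp [ 481.7 -307.8  200.9] yaw_y -83.16 tilt [-0.0004 -0.0004] F [-0.1   0.59  0.04] M [ 0.01   0.021 -0.048] w 88.1 gf 0.0 q7 [ 0.52  0.33 -0.08  1.83  0.03  0.98 -1.02]
shift [ 0.0332 -0.0243  0.2529] turn [ 0.0007  0.0009 -0.0055]
```

Request:
{"api": "servo_tool", "payload": {"targets": [0.033, -0.024, 0.25, 0, 0, 0, 1, 0.033, -0.024, 0.25, 0, 0, 0, 1, 0.033, -0.024, 0.25, 0, 0, 0, 1, 0.033, -0.024, 0.25, 0, 0, 0, 1, 0.033, -0.024, 0.25, 0, 0, 0, 1]}}

```text
time_s: 1.82
tcp_pos: [0.4921, -0.2991, 0.1274]
ee_rot: [3.135, 0.19, 0.002]
force: [-0.1, 0.1, 0.3]
grip_width: 0.0881
grasp_force: 0.0
```

```bash
python3 - <<'E'
from h import *
st();rel((.4907,-.2994,.059),-83)
E
```

```text
t 1.82 tcp [ 492.1 -299.1  127.4] yaw_y -83.06 tilt [ 0.0012 -0.001 ] F [-0.06  0.08  0.26] M [0.021 0.046 0.042] w 88.1 gf 0.0 q7 [ 0.5   0.43 -0.08  1.88  0.05  0.84 -1.05]
shift [-0.0049  0.0003  0.2281] turn [ 0.0021 -0.002  -0.0021]
```

Request:
{"api": "servo_tool", "payload": {"targets": [-0.004, 0, 0.228, 0, 0, 0, 1, -0.004, 0, 0.228, 0, 0, 0, 1, -0.004, 0, 0.228, 0, 0, 0, 1, -0.004, 0, 0.228, 0, 0, 0, 0.5, -0.004, 0, 0.228, 0, 0, 0, 0.3]}}

```text
time_s: 2.23
tcp_pos: [0.4921, -0.2992, 0.0601]
ee_rot: [3.134, 0.191, 0.005]
force: [-0.4, 0.6, 0.6]
grip_width: 0.0776
grasp_force: 0.0
```

Request:
{"api": "servo_tool", "payload": {"targets": [0, 0, 0, 0, 0, 0, 0.0, 0, 0, 0, 0, 0, 0, 0.0, 0, 0, 0, 0, 0, 0, 0.0, 0, 0, 0, 0, 0, 0, 0, 0, 0, 0, 0, 0, 0, 0]}}

```text
time_s: 2.65
tcp_pos: [0.4908, -0.2981, 0.058]
ee_rot: [3.135, 0.192, 0.001]
force: [0.4, 0.3, -0.3]
grip_width: 0.0445
grasp_force: 0.0
```

Request:
{"api": "servo_tool", "payload": {"targets": [0, 0, 0, 0, 0, 0, 0.0, 0, 0, 0, 0, 0, 0, 0.0, 0, 0, 0, 0, 0, 0, 0.0]}}

```text
time_s: 2.9
tcp_pos: [0.4905, -0.2979, 0.0575]
ee_rot: [-3.136, -0.192, 0.0]
force: [0.4, 0.7, -0.5]
grip_width: 0.0245
grasp_force: 0.0
```

```bash
python3 - <<'E'
from h import *
st()
E
```

```text
t 2.9 tcp [ 490.5 -297.9   57.5] yaw_y -82.99 tilt [-0.0001  0.0001] F [ 0.43  0.74 -0.48] M [0.04  0.025 0.028] w 24.5 gf 0.0 q7 [ 0.5   0.52 -0.08  1.93  0.06  0.7  -1.07]
```

Request:
{"api": "servo_tool", "payload": {"targets": [0, 0, 0, 0, 0, 0, 0.0, 0, 0, 0, 0, 0, 0, 0.0, 0, 0, 0, 0, 0, 0, 0.0, 0, 0, 0, 0, 0, 0, 0]}}

```text
time_s: 3.23
tcp_pos: [0.4905, -0.2979, 0.0574]
ee_rot: [-3.136, -0.192, 0.0]
force: [0.3, 0.2, -1.3]
grip_width: 0.016
grasp_force: 30.0
```

```bash
python3 - <<'E'
from h import *
st()
E
```

```text
t 3.23 tcp [ 490.5 -297.9   57.4] yaw_y -83.0 tilt [-0.0001  0.0001] F [ 0.31  0.2  -1.33] M [ 0.033 -0.08  -0.009] w 16.0 gf 30.0 q7 [ 0.5   0.52 -0.08  1.93  0.06  0.7  -1.07]
```

Request:
{"api": "servo_tool", "payload": {"targets": [0, 0, -0.475, 0, 0, 0, 0, 0, 0, -0.475, 0, 0, 0, 0, 0, 0, -0.475, 0, 0, 0, 0, 0, 0, -0.475, 0, 0, 0, 0, 0, 0, -0.475, 0, 0, 0, 0]}}

```text
time_s: 3.65
tcp_pos: [0.4933, -0.2994, 0.2053]
ee_rot: [3.131, 0.191, 0.012]
force: [0.7, -0.0, -0.5]
grip_width: 0.016
grasp_force: 30.0
```

```bash
python3 - <<'E'
from h import *
st();rel((.46,.01,.2),-42)
E
```

```text
t 3.65 tcp [ 493.3 -299.4  205.3] yaw_y -83.01 tilt [ 0.0082 -0.0041] F [ 0.7  -0.02 -0.51] M [ 0.002 -0.044 -0.007] w 16.0 gf 30.0 q7 [ 0.51  0.33 -0.09  1.82  0.03  0.99 -1.04]
shift [ 0.0153 -1.0372  0.0126] turn [ 0.0144 -0.0105 -1.3671]
```

Request:
{"api": "servo_tool", "payload": {"targets": [0.01, -0.6, 0.01, 0, 0, -0.9, 0, 0.01, -0.6, 0.01, 0, 0, -0.9, 0, 0.01, -0.6, 0.01, 0, 0, -0.9, 0, 0.01, -0.6, 0.01, 0, 0, -0.9, 0, 0.01, -0.6, 0.01, 0, 0, -0.9, 0]}}

```text
time_s: 4.07
tcp_pos: [0.47, -0.1125, 0.1959]
ee_rot: [-2.996, -0.936, 0.002]
force: [-1.0, -0.6, -0.8]
grip_width: 0.0162
grasp_force: 30.0
```

```bash
python3 - <<'E'
from h import *
st();rel((.465,.014,.2),-42)
E
```

```text
t 4.07 tcp [ 470.  -112.5  195.9] yaw_y -55.3 tilt [-0.0024  0.0024] F [-0.97 -0.63 -0.79] M [ 0.009 -0.042 -0.048] w 16.2 gf 30.0 q7 [ 0.35  0.21 -0.27  2.01  0.07  0.93 -0.92]
shift [ 0.2265 -0.3563 -0.0127] turn [-6.500e-03  3.000e-04 -4.434e-01]
```

Request:
{"api": "servo_tool", "payload": {"targets": [0.227, -0.356, -0.013, 0, 0, -0.44, 0, 0.227, -0.356, -0.013, 0, 0, -0.44, 0, 0.227, -0.356, -0.013, 0, 0, -0.44, 0, 0.227, -0.356, -0.013, 0, 0, -0.44, 0, 0.227, -0.356, -0.013, 0, 0, -0.44, 0]}}

```text
time_s: 4.48
tcp_pos: [0.4676, 0.0102, 0.2002]
ee_rot: [-2.874, -1.265, 0.001]
force: [1.3, -0.4, -0.6]
grip_width: 0.0162
grasp_force: 30.0
```

Request:
{"api": "servo_tool", "payload": {"targets": [0, 0, 0, 0, 0, 0, 0, 0, 0, 0, 0, 0, 0, 0, 0, 0, 0, 0, 0, 0, 0]}}

```text
time_s: 4.73
tcp_pos: [0.4681, 0.0059, 0.2005]
ee_rot: [2.881, 1.253, -0.002]
force: [-0.3, -0.1, -1.2]
grip_width: 0.0156
grasp_force: 30.0
```

```bash
python3 - <<'E'
from h import *
import pickle
st();c=optics.calibration("wrist");pickle.dump(c,open("w2.pkl","wb"));cv2.imwrite("pics/w2.png",optics.snapshot("wrist")[:,:,::-1]);st()
E
```

```text
t 4.73 tcp [468.1   5.9 200.5] yaw_y -42.97 tilt [-0.0009 -0.0005] F [-0.31 -0.13 -1.2 ] M [-0.028 -0.032 -0.044] w 15.6 gf 30.0 q7 [ 0.2   0.19 -0.39  2.04  0.09  0.93 -0.98]
t 4.78 tcp [468.2   6.  200.6] yaw_y -42.96 tilt [-0.0007 -0.0004] F [ 0.52 -0.34 -0.14] M [0.01  0.029 0.034] w 16.0 gf 30.0 q7 [ 0.2   0.19 -0.39  2.04  0.09  0.93 -0.98]
```

View pics/w2.png

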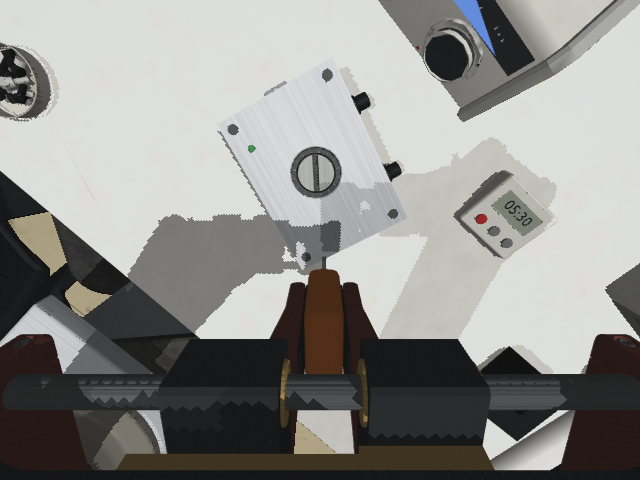

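The lock is at about (316,172) with its slot nearly vertical in the image. The key is held and its blade shows at (323,262).

```bash
python3 - <<'E'
from h import *
im=cv2.imread("pics/w2.png")
a=cv2.resize(im[140:205,283:348],(600,600),interpolation=cv2.INTER_CUBIC)
b=cv2.resize(im[245:310,313:334],(194,600),interpolation=cv2.INTER_CUBIC)
cv2.imwrite("pics/w2c.png",np.hstack([a,b]))
E
```

```text
(no output)
```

View pics/w2c.png

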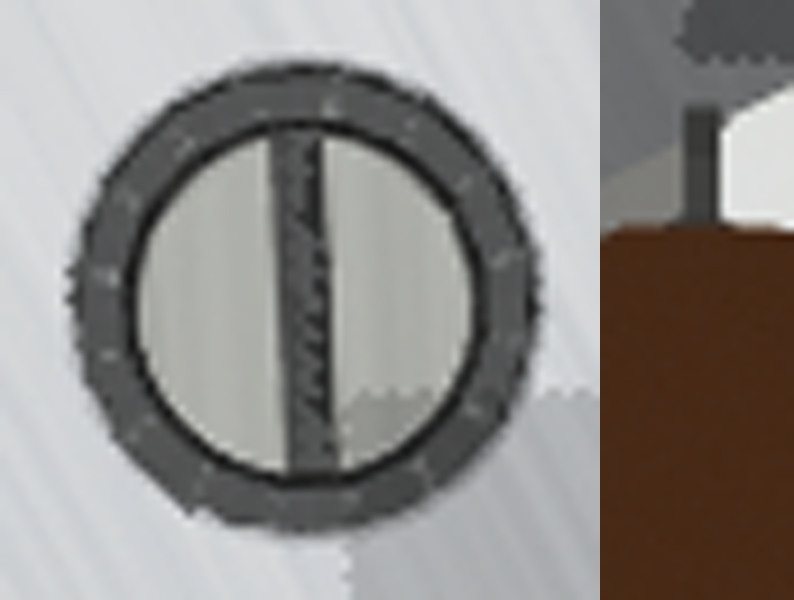

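```bash
python3 - <<'E'
from h import *
import pickle
c=pickle.load(open("w2.pkl","rb"))
T=lambda x,y:((x+.5)/9.23-.5+283,(y+.5)/9.23-.5+140)
L=atz(0,*T(304,301),.05,c);a=atz(0,*T(297,135),.05,c);b=atz(0,*T(313,465),.05,c)
print("lock",L,"slot",np.degrees(np.arctan2(*(a-b)[1::-1])),np.linalg.norm(a-b))
for z in(.148,.1531,.158):
    p=atz(0,(702.5-600)/9.23+312.5,245+108.5/9.23-.5,z,c)
    o=ctrl.get_obs();print("blade corner in tool mm",R.from_rotvec(o["ee_rot"]).inv().apply(p-o["tcp_pos"])*1000)
E
```

```text
lock [0.49742021 0.04717206 0.05      ] slot 49.42538596456014 0.031218603678101583
blade corner in tool mm [ 5.97829348  0.61107843 52.55175789]
blade corner in tool mm [ 7.79454391  0.61568716 47.45046405]
blade corner in tool mm [ 9.53956882  0.62011516 42.54922096]
```

```bash
python3 - <<'E'
from h import *
rel((.497,.0476,.112),-40.6)
E
```

```text
shift [ 0.167  -0.0241  0.2951] turn [-0.0005  0.0013 -0.0787]
```

Request:
{"api": "servo_tool", "payload": {"targets": [0.167, -0.024, 0.295, 0, 0, -0.079, 0, 0.167, -0.024, 0.295, 0, 0, -0.079, 0, 0.167, -0.024, 0.295, 0, 0, -0.079, 0, 0.167, -0.024, 0.295, 0, 0, -0.079, 0, 0.167, -0.024, 0.295, 0, 0, -0.079, 0]}}

```text
time_s: 5.2
tcp_pos: [0.4966, 0.0486, 0.1118]
ee_rot: [-2.852, -1.316, 0.004]
force: [0.1, -1.1, -0.2]
grip_width: 0.0159
grasp_force: 30.0
```

Request:
{"api": "servo_tool", "payload": {"targets": [0, 0, 0, 0, 0, 0, 0, 0, 0, 0, 0, 0, 0, 0, 0, 0, 0, 0, 0, 0, 0]}}

```text
time_s: 5.45
tcp_pos: [0.4978, 0.0484, 0.1139]
ee_rot: [2.852, 1.314, 0.003]
force: [-0.0, 0.1, -0.3]
grip_width: 0.0159
grasp_force: 30.0
```

```bash
python3 - <<'E'
from h import *
st();rel((.497,.0476,.100),-40.6)
E
```

```text
t 5.45 tcp [497.8  48.4 113.9] yaw_y -40.52 tilt [ 0.0025 -0.0003] F [-0.02  0.05 -0.25] M [-0.021  0.026 -0.005] w 15.9 gf 30.0 q7 [ 0.1   0.36 -0.38  2.05  0.19  0.76 -1.11]
shift [-0.0038 -0.0004  0.0462] turn [ 0.004  -0.0027  0.0027]
```

Request:
{"api": "servo_tool", "payload": {"targets": [-0.003, 0, 0.046, 0, 0, 0, 0, -0.003, 0, 0.046, 0, 0, 0, 0, -0.003, 0, 0.049, 0, 0, 0, 0, -0.003, 0, 0.052, 0, 0, 0, 0, -0.003, 0, 0.055, 0, 0, 0, 0]}}

```text
time_s: 5.87
tcp_pos: [0.4969, 0.0486, 0.0965]
ee_rot: [2.852, 1.317, 0.001]
force: [-0.6, -0.1, -0.4]
grip_width: 0.0161
grasp_force: 30.0
```

Request:
{"api": "servo_tool", "payload": {"targets": [0, 0, 0.003, 0, 0, 0, 0, 0, 0, 0.003, 0, 0, 0, 0]}}

```text
time_s: 6.03
tcp_pos: [0.4966, 0.0486, 0.0952]
ee_rot: [2.852, 1.317, 0.001]
force: [0.2, -0.5, -0.4]
grip_width: 0.0161
grasp_force: 30.0
```

Request:
{"api": "servo_tool", "payload": {"targets": [0, 0, 0.003, 0, 0, 0, 0, 0, 0, 0.003, 0, 0, 0, 0]}}

```text
time_s: 6.2
tcp_pos: [0.4966, 0.0486, 0.0941]
ee_rot: [2.852, 1.317, 0.0]
force: [0.3, 0.1, -0.5]
grip_width: 0.0159
grasp_force: 30.0
```

Request:
{"api": "servo_tool", "payload": {"targets": [0, 0, 0.003, 0, 0, 0, 0, 0, 0, 0.003, 0, 0, 0, 0]}}

```text
time_s: 6.37
tcp_pos: [0.4966, 0.0486, 0.0931]
ee_rot: [2.852, 1.317, 0.0]
force: [1.0, -0.1, -0.4]
grip_width: 0.0155
grasp_force: 30.0
```

```bash
python3 - <<'E'
from h import *
st()
E
```

```text
t 6.37 tcp [496.6  48.6  93.1] yaw_y -40.42 tilt [ 0.0002 -0.0001] F [ 0.96 -0.09 -0.43] M [-0.103 -0.186  0.029] w 15.5 gf 30.0 q7 [ 0.09  0.39 -0.38  2.06  0.21  0.72 -1.13]
```

Request:
{"api": "servo_tool", "payload": {"targets": [0, 0, 0, 0, 0, 0.13, 0, 0, 0, 0, 0, 0, 0.26, 0, 0, 0, 0, 0, 0, 0.39, 0, 0, 0, 0, 0, 0, 0.52, 0, 0, 0, 0, 0, 0, 0.65, 0]}}

```text
time_s: 6.78
tcp_pos: [0.4969, 0.048, 0.0932]
ee_rot: [3.035, 0.81, 0.001]
force: [1.6, -1.3, -1.4]
grip_width: 0.0161
grasp_force: 30.0
```

```bash
python3 - <<'E'
from h import *
st()
E
```

```text
t 6.78 tcp [496.9  48.   93.2] yaw_y -60.12 tilt [ 0.0008 -0.0006] F [ 1.56 -1.35 -1.44] M [-0.491 -0.464  0.116] w 16.1 gf 30.0 q7 [ 0.03  0.38 -0.3   2.07  0.17  0.71 -1.43]
```

Request:
{"api": "servo_tool", "payload": {"targets": [0, 0, 0, 0, 0, 0.14, 0, 0, 0, 0, 0, 0, 0.28, 0, 0, 0, 0, 0, 0, 0.42, 0, 0, 0, 0, 0, 0, 0.56, 0, 0, 0, 0, 0, 0, 0.7, 0]}}

```text
time_s: 7.2
tcp_pos: [0.497, 0.048, 0.0932]
ee_rot: [3.131, 0.243, 0.001]
force: [1.5, -1.9, -1.5]
grip_width: 0.0159
grasp_force: 30.0
```

```bash
python3 - <<'E'
from h import *
st()
E
```

```text
t 7.2 tcp [497.   48.   93.2] yaw_y -81.13 tilt [ 0.0009 -0.0007] F [ 1.51 -1.9  -1.48] M [-0.535 -0.499  0.178] w 15.9 gf 30.0 q7 [-0.04  0.38 -0.21  2.07  0.12  0.7  -1.75]
```

Request:
{"api": "servo_tool", "payload": {"targets": [0, 0, 0, 0, 0, 0.14, 0, 0, 0, 0, 0, 0, 0.28, 0, 0, 0, 0, 0, 0, 0.42, 0, 0, 0, 0, 0, 0, 0.56, 0, 0, 0, 0, 0, 0, 0.7, 0]}}

```text
time_s: 7.62
tcp_pos: [0.497, 0.0479, 0.0932]
ee_rot: [3.123, -0.332, 0.002]
force: [2.0, -2.4, -1.9]
grip_width: 0.0158
grasp_force: 30.0
```

```bash
python3 - <<'E'
from h import *
st()
E
```

```text
t 7.62 tcp [497.   47.9  93.2] yaw_y -102.13 tilt [ 0.0009 -0.0008] F [ 2.05 -2.43 -1.87] M [-0.454 -0.425  0.144] w 15.8 gf 30.0 q7 [-0.11  0.37 -0.13  2.08  0.07  0.7  -2.07]
```

Request:
{"api": "servo_tool", "payload": {"targets": [0, 0, 0, 0, 0, 0.1, 0, 0, 0, 0, 0, 0, 0.2, 0, 0, 0, 0, 0, 0, 0.3, 0, 0, 0, 0, 0, 0, 0.4, 0, 0, 0, 0, 0, 0, 0.5, 0]}}

```text
time_s: 8.03
tcp_pos: [0.497, 0.0479, 0.0932]
ee_rot: [3.054, -0.735, 0.002]
force: [1.5, -2.3, -1.6]
grip_width: 0.016
grasp_force: 30.0
```

```bash
python3 - <<'E'
from h import *
st()
E
```

```text
t 8.03 tcp [497.   47.9  93.2] yaw_y -117.07 tilt [ 0.0009 -0.0008] F [ 1.52 -2.29 -1.6 ] M [-0.497 -0.48   0.162] w 16.0 gf 30.0 q7 [-0.16  0.37 -0.07  2.08  0.04  0.69 -2.3 ]
```

Request:
{"api": "servo_tool", "payload": {"targets": [0, 0, 0, 0, 0, 0.08, 0, 0, 0, 0, 0, 0, 0.16, 0, 0, 0, 0, 0, 0, 0.24, 0, 0, 0, 0, 0, 0, 0.32, 0, 0, 0, 0, 0, 0, 0.4, 0]}}

```text
time_s: 8.45
tcp_pos: [0.497, 0.0479, 0.0932]
ee_rot: [2.961, -1.049, 0.002]
force: [1.8, -2.4, -1.8]
grip_width: 0.0156
grasp_force: 30.0
```

```bash
python3 - <<'E'
from h import *
st()
E
```

```text
t 8.45 tcp [497.   47.9  93.2] yaw_y -129.04 tilt [ 0.0009 -0.0008] F [ 1.79 -2.43 -1.84] M [-0.578 -0.43   0.132] w 15.6 gf 30.0 q7 [-0.2   0.37 -0.02  2.08  0.01  0.69 -2.49]
```

Request:
{"api": "servo_tool", "payload": {"targets": [0, 0, 0, 0, 0, 0.05, 0, 0, 0, 0, 0, 0, 0.1, 0, 0, 0, 0, 0, 0, 0.1, 0]}}

```text
time_s: 8.7
tcp_pos: [0.4969, 0.0481, 0.0932]
ee_rot: [2.933, -1.126, 0.001]
force: [1.8, -2.8, -2.4]
grip_width: 0.0161
grasp_force: 30.0
```

```bash
python3 - <<'E'
from h import *
st()
E
```

```text
t 8.7 tcp [496.9  48.1  93.2] yaw_y -132.0 tilt [ 0.0007 -0.0006] F [ 1.77 -2.85 -2.41] M [-0.898 -0.721  0.132] w 16.1 gf 30.0 q7 [-0.21  0.37 -0.01  2.08  0.01  0.69 -2.53]
```

Request:
{"api": "servo_tool", "payload": {"targets": [0, 0, 0, 0, 0, 0.05, 0, 0, 0, 0, 0, 0, 0.1, 0, 0, 0, 0, 0, 0, 0.1, 0]}}

```text
time_s: 8.95
tcp_pos: [0.4968, 0.0482, 0.0933]
ee_rot: [2.902, -1.204, 0.001]
force: [2.3, -4.1, -2.9]
grip_width: 0.016
grasp_force: 30.0
```

```bash
python3 - <<'E'
from h import *
st()
E
```

```text
t 8.95 tcp [496.8  48.2  93.3] yaw_y -135.07 tilt [ 0.0006 -0.0004] F [ 2.31 -4.07 -2.89] M [-1.115 -0.875  0.16 ] w 16.0 gf 30.0 q7 [-0.22  0.37  0.    2.08 -0.    0.69 -2.58]
```

Request:
{"api": "servo_tool", "payload": {"targets": [0, 0, 0, 0, 0, 0.05, 0, 0, 0, 0, 0, 0, 0.1, 0, 0, 0, 0, 0, 0, 0.1, 0]}}

```text
time_s: 9.2
tcp_pos: [0.4968, 0.0482, 0.0933]
ee_rot: [2.869, -1.279, 0.001]
force: [3.5, -4.4, -2.5]
grip_width: 0.016
grasp_force: 30.0
```

```bash
python3 - <<'E'
from h import *
st()
E
```

```text
t 9.2 tcp [496.8  48.2  93.3] yaw_y -138.06 tilt [ 0.0006 -0.0005] F [ 3.55 -4.36 -2.51] M [-1.123 -0.857  0.128] w 16.0 gf 30.0 q7 [-0.23  0.37  0.02  2.09 -0.01  0.69 -2.62]
```

Request:
{"api": "servo_tool", "payload": {"targets": [0, 0, 0, 0, 0, 0.04, 0, 0, 0, 0, 0, 0, 0.07, 0, 0, 0, 0, 0, 0, 0.07, 0]}}

```text
time_s: 9.45
tcp_pos: [0.4968, 0.0481, 0.0933]
ee_rot: [2.846, -1.331, 0.001]
force: [2.0, -4.3, -2.8]
grip_width: 0.0158
grasp_force: 30.0
```

```bash
python3 - <<'E'
from h import *
st()
E
```

```text
t 9.45 tcp [496.8  48.1  93.3] yaw_y -140.13 tilt [ 0.0007 -0.0005] F [ 2.01 -4.32 -2.8 ] M [-1.087 -0.915  0.104] w 15.8 gf 30.0 q7 [-0.24  0.37  0.02  2.09 -0.01  0.69 -2.66]
```

Request:
{"api": "servo_tool", "payload": {"targets": [0, 0, 0, 0, 0, 0.04, 0, 0, 0, 0, 0, 0, 0.07, 0, 0, 0, 0, 0, 0, 0.07, 0]}}

```text
time_s: 9.7
tcp_pos: [0.4968, 0.0481, 0.0933]
ee_rot: [2.821, -1.383, 0.001]
force: [3.2, -4.5, -2.8]
grip_width: 0.016
grasp_force: 30.0
```

```bash
python3 - <<'E'
from h import *
import pickle
st();c=optics.calibration("wrist");pickle.dump(c,open("w3.pkl","wb"));im=optics.snapshot("wrist")[:,:,::-1];cv2.imwrite("pics/w3.png",im)
E
```

```text
t 9.7 tcp [496.8  48.1  93.3] yaw_y -142.23 tilt [ 0.0007 -0.0005] F [ 3.22 -4.54 -2.77] M [-1.133 -0.926  0.128] w 16.0 gf 30.0 q7 [-0.25  0.37  0.03  2.09 -0.02  0.69 -2.69]
```

```bash
python3 - <<'E'
import cv2
im=cv2.imread("pics/w3.png")[150:350,190:450];cv2.imwrite("pics/w3c.png",cv2.resize(im,(780,600),interpolation=cv2.INTER_CUBIC))
E
```

```text
(no output)
```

View pics/w3c.png

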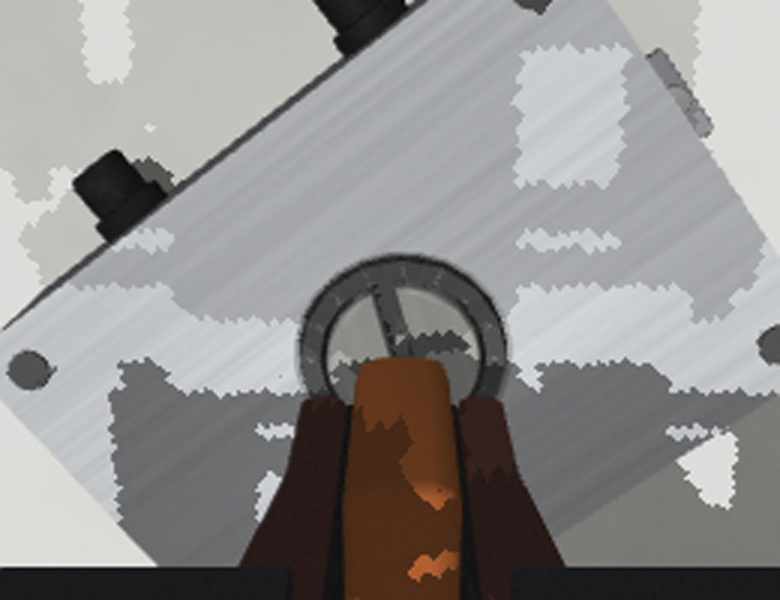

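The slot goes from (378,290) to (403,352) in the crop and lags the key. I'll compute its world angle.

```bash
python3 - <<'E'
from h import *
import pickle
c=pickle.load(open("w3.pkl","rb"))
T=lambda x,y:((x+.5)/3-.5+190,(y+.5)/3-.5+150)
a=atz(0,*T(378,290),.05,c);b=atz(0,*T(403,352),.05,c)
print("slot",np.degrees(np.arctan2(*(a-b)[1::-1])),a,b)
for p in((305,345),(503,345),(403,256)):print(atz(0,*T(*p),.049,c))
E
```

```text
slot -31.604965137487714 [0.51092192 0.03714604 0.05      ] [0.49841838 0.04483977 0.05      ]
[0.51553563 0.05657282 0.049     ]
[0.4824254  0.03095466 0.049     ]
[0.51113468 0.02842268 0.049     ]
```

Request:
{"api": "servo_tool", "payload": {"targets": [0, 0, 0, 0, 0, 0.06, 0, 0, 0, 0, 0, 0, 0.12, 0, 0, 0, 0, 0, 0, 0.12, 0]}}

```text
time_s: 10.0
tcp_pos: [0.4968, 0.0482, 0.0933]
ee_rot: [2.775, -1.472, 0.001]
force: [3.9, -4.4, -2.5]
grip_width: 0.0159
grasp_force: 30.0
```

```bash
python3 - <<'E'
from h import *
st()
E
```

```text
t 10.0 tcp [496.8  48.2  93.3] yaw_y -145.87 tilt [ 0.0007 -0.0005] F [ 3.87 -4.44 -2.46] M [-1.101 -0.791  0.133] w 15.9 gf 30.0 q7 [-0.26  0.37  0.05  2.09 -0.03  0.69 -2.74]
```

Request:
{"api": "servo_tool", "payload": {"targets": [0, 0, 0, 0, 0, 0.04, 0, 0, 0, 0, 0, 0, 0.07, 0, 0, 0, 0, 0, 0, 0.07, 0]}}

```text
time_s: 10.25
tcp_pos: [0.4969, 0.0481, 0.0933]
ee_rot: [2.749, -1.521, 0.001]
force: [3.6, -4.2, -3.2]
grip_width: 0.0158
grasp_force: 30.0
```

```bash
python3 - <<'E'
from h import *
st()
E
```

```text
t 10.25 tcp [496.9  48.1  93.3] yaw_y -147.92 tilt [ 0.0008 -0.0005] F [ 3.6  -4.18 -3.17] M [-1.12  -0.885  0.234] w 15.8 gf 30.0 q7 [-0.27  0.37  0.06  2.09 -0.03  0.69 -2.77]
```

Request:
{"api": "servo_tool", "payload": {"targets": [0, 0, 0, 0, 0, 0.015, 0, 0, 0, 0, 0, 0, 0.015, 0]}}

```text
time_s: 10.42
tcp_pos: [0.4969, 0.0482, 0.0933]
ee_rot: [2.743, -1.531, 0.001]
force: [3.1, -4.4, -3.0]
grip_width: 0.0158
grasp_force: 30.0
```

```bash
python3 - <<'E'
from h import *
st();cv2.imwrite("pics/w4.png",optics.snapshot("wrist")[:,:,::-1])
import pickle;pickle.dump(optics.calibration("wrist"),open("w4.pkl","wb"));st()
E
```

```text
t 10.42 tcp [496.9  48.2  93.3] yaw_y -148.34 tilt [ 0.0008 -0.0005] F [ 3.13 -4.38 -3.01] M [-1.065 -0.908  0.267] w 15.8 gf 30.0 q7 [-0.27  0.37  0.06  2.09 -0.03  0.69 -2.78]
t 10.47 tcp [496.9  48.2  93.3] yaw_y -148.32 tilt [ 0.0008 -0.0005] F [ 2.86 -4.94 -3.55] M [-1.117 -0.94   0.196] w 15.9 gf 30.0 q7 [-0.27  0.37  0.06  2.09 -0.03  0.69 -2.78]
```

Request:
{"api": "servo_tool", "payload": {"targets": [0, 0, 0, 0, 0, -0.12, 0, 0, 0, 0, 0, 0, -0.23, 0, 0, 0, 0, 0, 0, -0.23, 0]}}

```text
time_s: 10.72
tcp_pos: [0.4961, 0.0488, 0.0932]
ee_rot: [2.832, -1.36, -0.001]
force: [0.5, -2.5, -0.7]
grip_width: 0.0161
grasp_force: 30.0
```

```bash
python3 - <<'E'
from h import *
st()
E
```

```text
t 10.72 tcp [496.1  48.8  93.2] yaw_y -141.31 tilt [-0.0008  0.0003] F [ 0.49 -2.52 -0.67] M [-0.556 -0.275  0.046] w 16.1 gf 30.0 q7 [-0.25  0.37  0.03  2.09 -0.02  0.69 -2.67]
```

Torque is released, so I'll lift straight up, stepping gently at first, to about z = 0.2.

Request:
{"api": "servo_tool", "payload": {"targets": [0, 0, -0.01, 0, 0, -0.04, 0, 0, 0, -0.03, 0, 0, -0.04, 0, 0, 0, -0.09, 0, 0, -0.04, 0, 0, 0, -0.2, 0, 0, -0.04, 0, 0, 0, -0.3, 0, 0, -0.04, 0]}}

```text
time_s: 11.13
tcp_pos: [0.4955, 0.0493, 0.1844]
ee_rot: [2.844, -1.333, -0.003]
force: [0.8, 0.0, -0.3]
grip_width: 0.0158
grasp_force: 30.0
```

Request:
{"api": "servo_tool", "payload": {"targets": [-0.17, 0, -0.06, 0, 0, 0, 0, -0.17, 0, -0.06, 0, 0, 0, 0, -0.17, 0, -0.06, 0, 0, 0, 0, -0.17, 0, -0.06, 0, 0, 0, 0]}}

```text
time_s: 11.47
tcp_pos: [0.4633, 0.0885, 0.2015]
ee_rot: [-2.846, 1.329, -0.0]
force: [-0.6, -0.2, -1.3]
grip_width: 0.0158
grasp_force: 30.0
```

```bash
python3 - <<'E'
from h import *
import pickle
st();c=optics.calibration("wrist");pickle.dump(c,open("w5.pkl","wb"));im=optics.snapshot("wrist")[:,:,::-1];cv2.imwrite("pics/w5.png",im)
cv2.imwrite("pics/w5c.png",cv2.resize(im[120:320,220:420],(600,600),interpolation=cv2.INTER_CUBIC))
E
```

```text
t 11.47 tcp [463.3  88.5 201.5] yaw_y -140.08 tilt [0.0003 0.0004] F [-0.55 -0.22 -1.31] M [ 0.083 -0.037 -0.035] w 15.8 gf 30.0 q7 [-0.32  0.17 -0.    2.05 -0.    0.93 -2.77]
```

View pics/w5c.png

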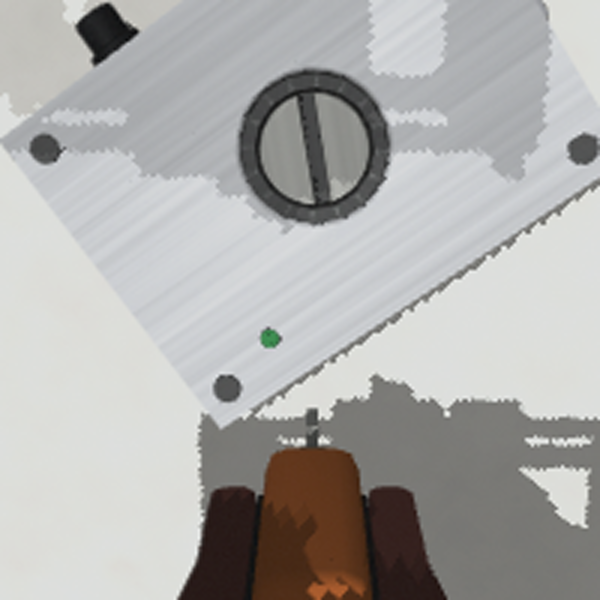

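The slot runs (305,93) to (321,203). The key is still held straight, blade at (312,415).

```bash
python3 - <<'E'
from h import *
import pickle
c=pickle.load(open("w5.pkl","rb"))
T=lambda x,y:((x+.5)/3-.5+220,(y+.5)/3-.5+120)
a=atz(0,*T(305,93),.05,c);b=atz(0,*T(321,203),.05,c)
print("slot",np.degrees(np.arctan2(*(a-b)[1::-1])),atz(0,*T(313.5,146),.05,c))
o=ctrl.get_obs()
for x in(306,312,318):print(R.from_rotvec(o["ee_rot"]).inv().apply(atz(0,*T(x,410),.154,c)-o["tcp_pos"])*1000)
rel((.4905,-.2979,.2),-83)
E
```

```text
slot -41.657357534297596 [0.49772917 0.04575923 0.05      ]
[ 8.31755199 -1.13986556 47.03673503]
[ 8.31881974  0.13910384 47.03725146]
[ 8.32008749  1.41807773 47.03776789]
shift [1.0444 0.7543 0.0037] turn [ 6.0000e-04  6.0000e-04 -1.9056e+00]
```

The slot has turned from 49.4° to -41.7°, so the lock is seated. I'll take the key back to the stand.

Request:
{"api": "servo_tool", "payload": {"targets": [0.5, 0.37, 0, 0, 0, -1, 0, 0.5, 0.37, 0, 0, 0, -1, 0, 0.5, 0.37, 0, 0, 0, -1, 0, 0.5, 0.37, 0, 0, 0, -1, 0, 0.5, 0.37, 0, 0, 0, -1, 0]}}

```text
time_s: 11.93
tcp_pos: [0.474, -0.0934, 0.2003]
ee_rot: [3.092, -0.553, -0.003]
force: [1.5, 0.3, -0.4]
grip_width: 0.0157
grasp_force: 30.0
```

```bash
python3 - <<'E'
from h import *
st();rel((.4905,-.2979,.2),-83)
E
```

```text
t 11.93 tcp [474.  -93.4 200.3] yaw_y -110.28 tilt [-0.0017  0.0001] F [ 1.52  0.27 -0.42] M [ 0.102 -0.018  0.021] w 15.7 gf 30.0 q7 [-0.01  0.19  0.08  2.03 -0.02  0.93 -1.84]
shift [0.2879 0.6202 0.001 ] turn [ 1.000e-04  3.300e-03 -9.094e-01]
```

Request:
{"api": "servo_tool", "payload": {"targets": [0.28, 0.62, 0, 0, 0, -0.91, 0, 0.28, 0.62, 0, 0, 0, -0.91, 0, 0.28, 0.62, 0, 0, 0, -0.91, 0, 0.28, 0.62, 0, 0, 0, -0.91, 0, 0.28, 0.62, 0, 0, 0, -0.91, 0]}}

```text
time_s: 12.35
tcp_pos: [0.486, -0.2806, 0.2001]
ee_rot: [-3.135, -0.193, 0.003]
force: [1.3, -0.6, -1.2]
grip_width: 0.016
grasp_force: 30.0
```

Request:
{"api": "servo_tool", "payload": {"targets": [0, 0, 0, 0, 0, 0, 0, 0, 0, 0, 0, 0, 0, 0, 0, 0, 0, 0, 0, 0, 0]}}

```text
time_s: 12.6
tcp_pos: [0.4861, -0.2787, 0.2]
ee_rot: [-3.135, -0.182, 0.003]
force: [-0.4, 0.7, -0.5]
grip_width: 0.0158
grasp_force: 30.0
```

```bash
python3 - <<'E'
from h import *
st();rel((.4905,-.2979,.12),-83)
E
```

```text
t 12.6 tcp [ 486.1 -278.7  200. ] yaw_y -83.37 tilt [-0.0021  0.001 ] F [-0.44  0.73 -0.49] M [ 0.088 -0.038 -0.034] w 15.8 gf 30.0 q7 [ 0.31  0.31  0.12  1.86 -0.05  0.97 -1.  ]
shift [0.0077 0.0655 0.2667] turn [-0.0024  0.0038 -0.0124]
```

Request:
{"api": "servo_tool", "payload": {"targets": [0.008, 0.0655, 0.1, 0, 0, -0.012, 0, 0.008, 0.0655, 0.267, 0, 0, -0.012, 0, 0.008, 0.0655, 0.267, 0, 0, -0.012, 0, 0.008, 0.0655, 0.267, 0, 0, -0.012, 0, 0.008, 0.0655, 0.267, 0, 0, -0.012, 0]}}

```text
time_s: 13.02
tcp_pos: [0.4918, -0.2963, 0.1215]
ee_rot: [-3.134, -0.197, 0.001]
force: [0.3, -0.3, -0.8]
grip_width: 0.0161
grasp_force: 30.0
```

Request:
{"api": "servo_tool", "payload": {"targets": [0, 0, 0, 0, 0, 0, 0, 0, 0, 0, 0, 0, 0, 0, 0, 0, 0, 0, 0, 0, 0]}}

```text
time_s: 13.27
tcp_pos: [0.4927, -0.2978, 0.1229]
ee_rot: [3.134, 0.196, 0.004]
force: [0.0, 0.3, -0.5]
grip_width: 0.0159
grasp_force: 30.0
```

```bash
python3 - <<'E'
from h import *
st();rel((.4905,-.2979,.09),-83)
E
```

```text
t 13.27 tcp [ 492.7 -297.8  122.9] yaw_y -82.86 tilt [ 0.0028 -0.0011] F [ 0.01  0.26 -0.55] M [-0.014  0.026 -0.005] w 15.9 gf 30.0 q7 [ 0.34  0.43  0.12  1.9  -0.07  0.82 -0.95]
shift [-0.0074 -0.0006  0.1097] turn [ 0.0026 -0.005   0.0048]
```

Request:
{"api": "servo_tool", "payload": {"targets": [-0.006, 0, 0.03, 0, 0, 0, 0, -0.006, 0, 0.06, 0, 0, 0, 0, -0.006, 0, 0.085, 0, 0, 0, 0, -0.006, 0, 0.11, 0, 0, 0, 0, -0.006, 0, 0.11, 0, 0, 0, 0]}}

```text
time_s: 13.68
tcp_pos: [0.4885, -0.2972, 0.086]
ee_rot: [-3.134, -0.195, 0.005]
force: [-0.4, 0.3, -1.5]
grip_width: 0.0159
grasp_force: 30.0
```

```bash
python3 - <<'E'
from h import *
st();rel((.4905,-.2979,.0585),-83)
E
```

```text
t 13.68 tcp [ 488.5 -297.2   86. ] yaw_y -82.88 tilt [-0.0031  0.0015] F [-0.41  0.32 -1.47] M [ 0.036  0.03  -0.036] w 15.9 gf 30.0 q7 [ 0.35  0.48  0.11  1.92 -0.07  0.75 -0.94]
shift [0.0066 0.0033 0.0916] turn [-0.0036  0.0056  0.004 ]
```

In the hole without contact. I'll continue down.

Request:
{"api": "servo_tool", "payload": {"targets": [0.005, 0.002, 0.025, 0, 0, 0, 0, 0.005, 0.002, 0.045, 0, 0, 0, 0, 0.005, 0.002, 0.06, 0, 0, 0, 0, 0.005, 0.002, 0.075, 0, 0, 0, 0, 0.005, 0.002, 0.08, 0, 0, 0, 0]}}

```text
time_s: 14.1
tcp_pos: [0.491, -0.2981, 0.0633]
ee_rot: [-3.135, -0.195, 0.001]
force: [0.1, -0.4, 0.4]
grip_width: 0.016
grasp_force: 30.0
```

Request:
{"api": "servo_tool", "payload": {"targets": [0, 0, 0, 0, 0, 0, 0, 0, 0, 0, 0, 0, 0, 0]}}

```text
time_s: 14.27
tcp_pos: [0.4914, -0.2983, 0.0642]
ee_rot: [3.135, 0.195, 0.0]
force: [-0.2, 0.1, -0.2]
grip_width: 0.0157
grasp_force: 30.0
```

```bash
python3 - <<'E'
from h import *
st();rel((.4905,-.2979,.0577),-83)
E
```

```text
t 14.27 tcp [ 491.4 -298.3   64.2] yaw_y -82.88 tilt [ 0.0001 -0.    ] F [-0.18  0.08 -0.19] M [0.003 0.048 0.038] w 15.7 gf 30.0 q7 [ 0.36  0.51  0.1   1.93 -0.08  0.7  -0.94]
shift [-0.0028 -0.0019  0.0216] turn [ 0.0001 -0.0002  0.0039]
```

Request:
{"api": "servo_tool", "payload": {"targets": [-0.002, -0.001, 0.007, 0, 0, 0, 0, -0.002, -0.001, 0.014, 0, 0, 0, 0, -0.002, -0.001, 0.02, 0, 0, 0, 0, -0.002, -0.001, 0.02, 0, 0, 0, 0]}}

```text
time_s: 14.6
tcp_pos: [0.4904, -0.2979, 0.0578]
ee_rot: [-3.135, -0.195, 0.001]
force: [-0.2, -0.3, -1.2]
grip_width: 0.0159
grasp_force: 30.0
```

```bash
python3 - <<'E'
from h import *
st()
E
```

```text
t 14.6 tcp [ 490.4 -297.9   57.8] yaw_y -82.88 tilt [-0.0005  0.0003] F [-0.19 -0.33 -1.16] M [ 0.04  -0.027 -0.018] w 15.9 gf 30.0 q7 [ 0.36  0.52  0.1   1.94 -0.08  0.69 -0.94]
```

Request:
{"api": "servo_tool", "payload": {"targets": [0, 0, 0.003, 0, 0, 0, 0, 0, 0, 0.003, 0, 0, 0, 0]}}

```text
time_s: 14.77
tcp_pos: [0.4907, -0.298, 0.0577]
ee_rot: [-3.135, -0.195, 0.0]
force: [-1.1, 1.1, 4.7]
grip_width: 0.0159
grasp_force: 30.0
```

Request:
{"api": "servo_tool", "payload": {"targets": [0, 0, 0, 0, 0, 0, 0.3, 0, 0, 0, 0, 0, 0, 0.5, 0, 0, 0, 0, 0, 0, 0.5, 0, 0, 0, 0, 0, 0, 0.5, 0, 0, 0, 0, 0, 0, 0.5]}}

```text
time_s: 15.18
tcp_pos: [0.4907, -0.2981, 0.0572]
ee_rot: [3.135, 0.195, 0.0]
force: [-0.9, -0.9, 0.0]
grip_width: 0.0429
grasp_force: 0.0
```

Request:
{"api": "servo_tool", "payload": {"targets": [0, 0, 0, 0, 0, 0, 0.5, 0, 0, 0, 0, 0, 0, 0.5, 0, 0, 0, 0, 0, 0, 0.5]}}

```text
time_s: 15.43
tcp_pos: [0.4907, -0.2981, 0.0572]
ee_rot: [3.136, 0.195, 0.0]
force: [-0.8, 0.5, -0.2]
grip_width: 0.044
grasp_force: 0.0
```

Seated contact felt (4.7 N), and the key is released. Retreat up and check.

Request:
{"api": "servo_tool", "payload": {"targets": [0, 0, -0.1, 0, 0, 0, 0.5, 0, 0, -0.2, 0, 0, 0, 0.5, 0, 0, -0.35, 0, 0, 0, 0.5, 0, 0, -0.48, 0, 0, 0, 0.5, 0, 0, -0.48, 0, 0, 0, 0.5]}}

```text
time_s: 15.85
tcp_pos: [0.4947, -0.3005, 0.2094]
ee_rot: [3.129, 0.194, 0.018]
force: [0.8, -0.6, -0.1]
grip_width: 0.0439
grasp_force: 0.0
```

Request:
{"api": "servo_tool", "payload": {"targets": [0, 0, 0, 0, 0, 0, 0.5, 0, 0, 0, 0, 0, 0, 0.5, 0, 0, 0, 0, 0, 0, 0.5]}}

```text
time_s: 16.1
tcp_pos: [0.4897, -0.2974, 0.1996]
ee_rot: [-3.134, -0.195, 0.004]
force: [0.4, -0.7, -0.3]
grip_width: 0.044
grasp_force: 0.0
```

```bash
python3 - <<'E'
from h import *
st();a=optics.snapshot("wrist")[:,:,::-1];b=optics.snapshot("scene")[:,:,::-1]
cv2.imwrite("pics/fin.png",np.hstack([cv2.resize(a[170:290,260:380],(400,400)),cv2.resize(b[100:220,330:450],(400,400))]))
E
```

```text
t 16.1 tcp [ 489.7 -297.4  199.6] yaw_y -82.87 tilt [-0.0027  0.0013] F [ 0.36 -0.72 -0.29] M [ 0.041  0.016 -0.005] w 44.0 gf 0.0 q7 [ 0.33  0.33  0.13  1.83 -0.05  0.98 -0.96]
```

View pics/fin.png

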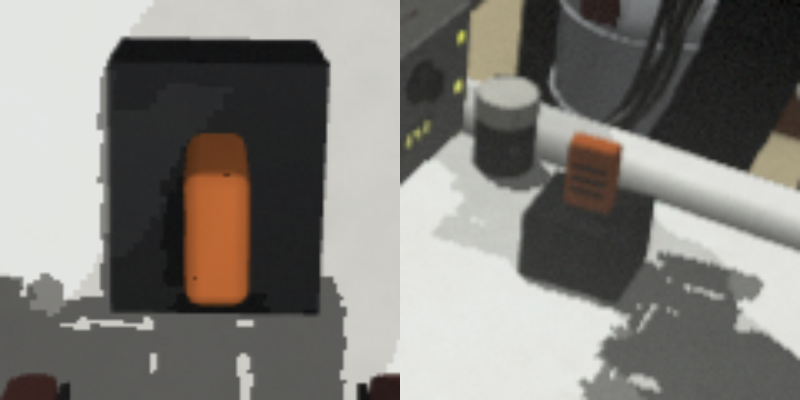

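The key stands upright and fully home, handle centred on the stand at about (217,240), and the gripper is clear. I'll hand in the job.

```bash
python3 -c "
from station import ctrl
print(ctrl.sign_off())"
```

```text
the job is handed in; nothing more can be done
None
```

The lock is turned clockwise to its stop (torque rise felt; slot about 91° round in the images), the key is back upright and fully home in its stand, the arm stayed well clear of the bottle, tin and timer, and the job is handed in, with no verdict returned.

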